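Gauge a turned pin: go, no-go, then pass it

ROBOT

A 7-joint arm with a two-finger parallel gripper is mounted at the origin on the work surface. World frame = base frame: x ahead of the robot, y to its left, z up, the work surface at z = 0. Lengths are in m, angles in rad, forces in N, time in s.
With the tool pointing down it reaches from about 0.425 to 1.025 m from the base axis. Payload 9.4 kg.
Tool frame: the origin (TCP) lies between the finger pads; the fingertips stand 14 mm ahead of it and the grasp point (between the pads) lies 5 mm behind it (r.finger_overhang is the distance from the TCP to the fingertips, in m); z points along the fingers, y is the line along which they close (so a half turn about z gives the same grasp; the last joint's range is limited). The gripper opens to 85 mm and grips with 20 to 120 N. Pads are 22 mm wide; open, the fingers measure 114 mm over their backs; the gripper's body (76 mm by 85 mm) begins 54 mm behind the grasp point. The pads swing forward as they close: fully open they stand 13 mm farther back than shut.
Start: joints at [1.232, 0.599, -0.003, 1.599, 0.002, 0.943, -0.08], TCP at [0.188, -0.7, 0.245] pointing down, gripper open.
Joint ranges: [-2.57, 2.57], [-0.35, 1.97], [-1.29, 1.29], [0.11, 2.56], [-1.05, 4.19], [0.11, 1.86], [-2.63, 2.63]. Speed limits (rad/s): [2.22, 2.22, 3.01, 3.01, 3.14, 3.14, 3.14].

INTERFACE

Orientations are given as a unit quaternion [x, y, z, w].
In Python, from plant import r, imaging gives the robot as it stands. The module is installed in compiled form; this text tells all that it offers.
- The arm moves only by the shell command python3 -m crank 'ROWS' [OPENING]. ROWS is JSON, a list of rows, each an object of numbers: "dx", "dy", "dz": the shift along the tool's x, y, z normalised to -1 to 1, where 1 is 30 cm; "ax", "ay", "az": the turn, a rotation vector about the tool's x, y, z normalised to -1 to 1, where 1 is 90 degrees. A call has 1 to 12 rows; each row is the pose to reach, as a shift and turn from the pose commanded when the call began, along the tool's axes at that moment; what a row does not reach only later rows make up. A row lasts 1/8 s, in which the tool goes at most 62.5 mm and 10.7 degrees, less where a joint would pass 70% of its speed; a pose out of reach is approached as far as the arm can. A call with a number of a shift or a turn outside -1 to 1 is refused whole. A call with a gripper value outside its range is refused whole. OPENING is the opening, from 0 (shut) to 1 (fully open), set as the call begins (- or left out, the last holds). The fingers move at their own pace and stop on an object; the grip force is fixed at half the most. Time passes only in rows, so rows that repeat a pose let the fingers close. It gives the time, the measured TCP pose, the force, the opening and the grip force at its end, in the units of the state.
- r.state(): the state, without advancing time (a new reading comes with each control period).
- imaging.read_camera(name): name is "side" or "top"; returns a dict with "frame" (384x512x3 uint8, red, green, blue), "fx", "fy", "cx", "cy" (pixels), "T" (4x4, takes a point from camera to world coordinates). Camera axes: x right, y down, z forward; pixel columns grow to the right and rows downward; lengths in m; the calibration is good to about 2 mm. A picture is of the moment at which its call begins. There is no depth.
- r.close_job(): hands the job in; it is judged then, once.
Trained networks look in the newest picture that a camera, given by its name, has taken for a name from the list of things; names that differ only in an ending like _2 or _b are one class to them, and where a whole thing is asked for, a point or a joint stands for the part that bears it (a point fixed in the world has none). Each returns a list of dicts, best first, with "score" (0 to 1); they miss things now and then, are a little off and sometimes report something else, mostly with a low value. They report only what shows in the picture. A call takes as long as a camera call. They do not tell look-alikes from the thing itself.
- imaging.find_in(camera, name): "extent" ([centre column, centre row, width, height] as shares, 0 to 1, of the picture: columns of its width, rows of its height, round what is visible of it).
The state is a dict: "clock": time; "q": joint angles; "qd": joint speeds; "joint_efforts": joint torques, N m; "eef_pos": TCP position; "tool_rot": TCP orientation; "wrist_force": force on the tool from outside, world axes, zero at the start; "moment": the same for the moment, N m; "gripper_width": finger opening in m; "finger_force": force on a finger pad.
Only numpy, scipy, OpenCV 4.12 (cv2) and the standard library are available. Lean on these libraries where they do the work, as an engineer would, in place of code of your own. Each camera call takes 0.05 s, during which the arm holds its last target. There are 200 camera calls.

TASK

Check the aluminium pin standing on the bench: holding it upright with its foot just above the base plate, push it through the gap of the green (go) gauge, in at the flared mouth and right out of the back; then push it gently into the flared mouth of the red (no-go) gauge until the jaws stop it, and draw it back out. Then stand the pin upright on the free part of the white board, clear of the brass pin; set it down rather than drop it, and leave the brass pin, the jar and the mallet where they are.

Things in the scene. Friction and masses are not known exactly. Their poses are not given: they have to be found in the camera images.
- pin_center (a point): The pin to check: aluminium, loose, about 0.3 kg, 130 mm tall, upright on the bare bench at the left or right. Foot to 88 mm up: shank 36 mm thick, with a black band at 80 to 84 mm. Above it a plain round neck 30 mm thick, 42 mm long, to grip. The point is on its axis, 65 mm above the foot; z is up along the axis.
- go_gauge: Green go gauge, fixed: base plate 130 (x) x 110 (y) x 8 mm, origin under its middle, on the bench. x = push direction, flared mouth to plain back, roughly away from the robot. Two green jaws, tops 58 mm above the bench, out to y = +-50. Gap 40 mm wide, centred on y = 0, open at top and ends: parallel from x = -15 to +25 mm, 45 degree flares widen it to 64 mm at x = -27.
- nogo_gauge: Red no-go gauge, fixed, rigid: same frame and sizes as the green one, but red jaws and a gap only 30 mm wide (54 mm at the mouth), too narrow for the 36 mm shank. The jaws stop the pin when its axis is at about x = -25 mm. Green and red gauges may swap places.
- board: White plastic board, fixed, lying on the bench: 200 (x) x 140 (y) x 12 mm; origin at the centre of its underside, so its top is 12 mm up. The brass pin stands on its +x half (the half farther from the robot); the -x half is free. It is on the side of the bench opposite to the aluminium pin.
- brass_pin_center (a point): A brass pin of the same shape (130 mm tall, 36 mm thick), loose, standing on the board; already checked, to be left alone. Point on its axis half-way up, 65 mm above its foot.
- jar_center (a point): Amber jar with black cap, 64 mm in diameter, 85 mm tall, loose, standing between robot and gauges, to be left alone. Point on its axis half-way up.
- mallet: Mallet with orange head and wooden handle, lying loose on the bench beyond the gauges, about 245 mm long and 40 mm high, to be left alone. Origin on the bench under its handle; its x runs along the handle to the head.
Mind the look-alikes: they are no part of the job. Of the things that look like the part that bears pin_center, the largest one is meant.

How it is judged:
By the outcome, as a careful person would: the job done as asked, in the order asked, and still so for the second after the job is handed in, with the robot touching nothing.
It also fails if it takes over 72 s, if anything falls off the work surface, if the arm or the gripper's body presses on something with over 40 N, if the wrist force passes 120 N, or if a joint passes its speed limit or range.

## Working session

There is one attempt and no reset: what is moved stays moved. The work goes in short steps, Python scripts to look and compute and a shell command to move; the robot and the scene stay as the last step left them, time stands still between calls to the robot, and variables do not carry over. Pictures are saved under pics/ and viewed, at most 14 in all, crops included, and the job is handed in when it is done.

```bash
mkdir -p pics; python3 - <<'E'
from plant import r, imaging
import cv2, numpy as np
for c in("side","top"):
    d=imaging.read_camera(c); cv2.imwrite(f"pics/{c}0.png",d["frame"][:,:,::-1])
    print(c,d["fx"],d["fy"],d["cx"],d["cy"],np.round(d["T"],4).tolist())
    for n in["pin_center","go_gauge","nogo_gauge","board","brass_pin_center","jar_center","mallet"]:
        print(n,[(round(f["score"],2),[round(v*s) for v,s in zip(f["extent"],(512,384,512,384))]) for f in imaging.find_in(c,n)][:4])
s=r.state();print({k:np.round(s[k],4).tolist() for k in s}, r.finger_overhang)
E
```

```text
side 366.89468604442635 366.89468604442635 262.80455716474273 188.12930728779423 [[0.9507, -0.1382, 0.2776, 0.2992], [-0.3093, -0.4884, 0.816, -0.9696], [0.0228, -0.8616, -0.507, 0.6525], [0.0, 0.0, 0.0, 1.0]]
pin_center [(0.74, [235, 309, 14, 41]), (0.73, [235, 260, 13, 33]), (0.67, [245, 273, 17, 53])]
go_gauge [(0.69, [239, 177, 38, 30])]
nogo_gauge [(0.6, [252, 222, 49, 36])]
board [(0.71, [191, 162, 54, 20])]
brass_pin_center [(0.7, [199, 145, 8, 34]), (0.19, [190, 206, 19, 33])]
jar_center [(0.8, [189, 207, 24, 33])]
mallet [(0.79, [311, 194, 69, 22])]
top 397.8199128842234 397.8199128842234 258.34603484611483 193.3361611340098 [[-0.0164, -0.9893, 0.1453, 0.4427], [-0.9998, 0.0171, 0.0035, -0.0247], [-0.0059, -0.1452, -0.9894, 1.096], [0.0, 0.0, 0.0, 1.0]]
pin_center [(0.77, [397, 239, 30, 17]), (0.67, [429, 260, 24, 12]), (0.52, [368, 242, 17, 8]), (0.32, [120, 233, 32, 14])]
go_gauge [(0.82, [200, 198, 43, 44])]
nogo_gauge [(0.58, [301, 214, 45, 52])]
board [(0.7, [124, 252, 63, 77])]
brass_pin_center [(0.55, [118, 233, 29, 14])]
jar_center [(0.89, [255, 270, 24, 25])]
mallet [(0.68, [251, 123, 36, 86])]
{'clock': 0.8, 'q': [1.2323, 0.5993, -0.0025, 1.5994, 0.0018, 0.9429, -0.0798], 'qd': [-0.0005, -0.0004, 0.0002, 0.0009, -0.0005, 0.0005, 0.0007], 'joint_efforts': [-0.0004, -77.6123, 1.5637, -25.8373, 0.0125, 0.0021, 0.0], 'eef_pos': [0.1877, -0.7003, 0.2453], 'tool_rot': [0.9914, 0.1306, -0.0, 0.0], 'wrist_force': [0.3512, 0.1463, 0.1989], 'moment': [0.0378, -0.0247, 0.0097], 'finger_force': 0.0, 'gripper_width': 0.0854} 0.014
```

View pictures.

View pics/side0.png

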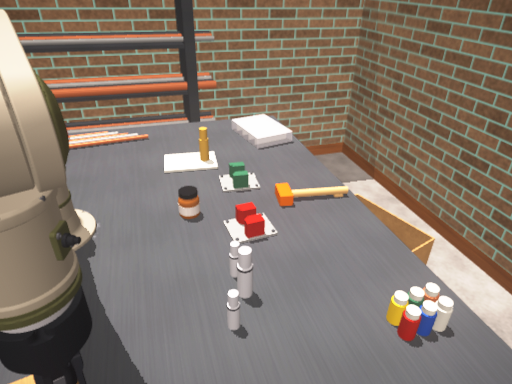

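View pics/top0.png

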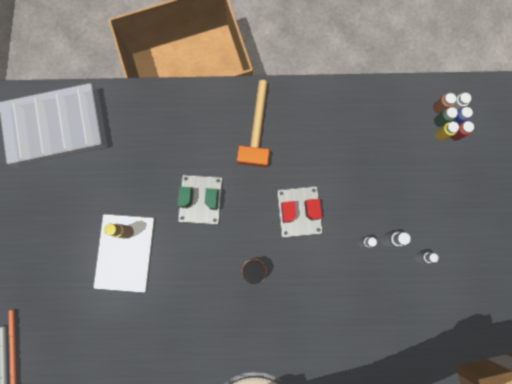

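```bash
cat > h.py <<'E'
import numpy as np, cv2
from plant import r, imaging
def ray(d,u,v,z):
    T=d["T"]; p=T[:3,:3]@np.array([(u-d["cx"])/d["fx"],(v-d["cy"])/d["fy"],1]); return (T[:3,3]+p*(z-T[2,3])/p[2])
def proj(d,P):
    T=d["T"]; p=(np.atleast_2d(P)-T[:3,3])@T[:3,:3]; return np.c_[d["fx"]*p[:,0]/p[:,2]+d["cx"],d["fy"]*p[:,1]/p[:,2]+d["cy"]]
E
python3 - <<'E'
from h import *
a=imaging.read_camera("top");f=a["frame"][:,:,::-1]
b=imaging.read_camera("side");g=b["frame"][:,:,::-1]
R=lambda im,k:cv2.resize(im,None,fx=k,fy=k,interpolation=cv2.INTER_CUBIC)
c1=R(f[180:280,170:330],5)   # gauges top
cv2.imwrite("pics/c1.png",c1)
c2=np.hstack([R(f[220:275,355:445],4.4)[:240,:390],R(g[232:335,215:275],5)[:515,:300][:240]]) if 0 else R(g[200:335,205:285],4.4)
cv2.imwrite("pics/c2.png",c2)
for n,fr,d,bx,(u,v) in [("pin top",f,a,(397,239,30,17),(404,239))]: print(ray(d,u,v,.13))
print("side foot",ray(b,245,295,0), "side top", ray(b,245,249,.13))
# plates
hsv=cv2.cvtColor(f,cv2.COLOR_BGR2HSV)
for n,(x0,x1,y0,y1) in dict(go=(172,228,170,228),nogo=(272,328,182,242),board=(90,160,210,298)).items():
    m=np.zeros(f.shape[:2],np.uint8); s=hsv[y0:y1,x0:x1]
    m[y0:y1,x0:x1]=((s[...,2]>110)&((s[...,1]<60)|(n=="board")))*255
    pts=cv2.findNonZero(m); rc=cv2.minAreaRect(cv2.convexHull(pts)); q=cv2.boxPoints(rc)
    z=.012 if n=="board" else .008
    W=np.array([ray(a,*p,z) for p in q]); print(n,rc,np.round(W[:,:2],4).tolist(),"mid",W.mean(0).round(4),[round(float(np.linalg.norm(W[i]-W[i-1])),4) for i in range(4)])
E
```

```text
[ 0.46734083 -0.37021847  0.13      ]
side foot [ 0.46362156 -0.37751773  0.        ] side top [ 0.4666208  -0.36766842  0.13      ]
go ((198.87942504882812, 199.06764221191406), (43.18013000488281, 48.932369232177734), 4.39870548248291) [[0.5276, 0.2074], [0.6635, 0.1988], [0.652, 0.0787], [0.5165, 0.0894]] mid [0.5899 0.1436 0.008 ] [0.1185, 0.1362, 0.1206, 0.1359]
nogo ((299.39056396484375, 211.44236755371094), (49.11719512939453, 41.982852935791016), 84.0938491821289) [[0.6132, -0.0699], [0.6234, -0.1858], [0.4884, -0.1944], [0.4786, -0.0805]] mid [ 0.5509 -0.1326  0.008 ] [0.1351, 0.1164, 0.1352, 0.1143]
board ((122.82998657226562, 252.73770141601562), (54.388816833496094, 79.39744567871094), 6.519801616668701) [[0.3515, 0.4287], [0.5626, 0.4134], [0.5431, 0.2646], [0.3332, 0.284]] mid [0.4476 0.3477 0.012 ] [0.1459, 0.2116, 0.1501, 0.2108]
```

View pics/c1.png

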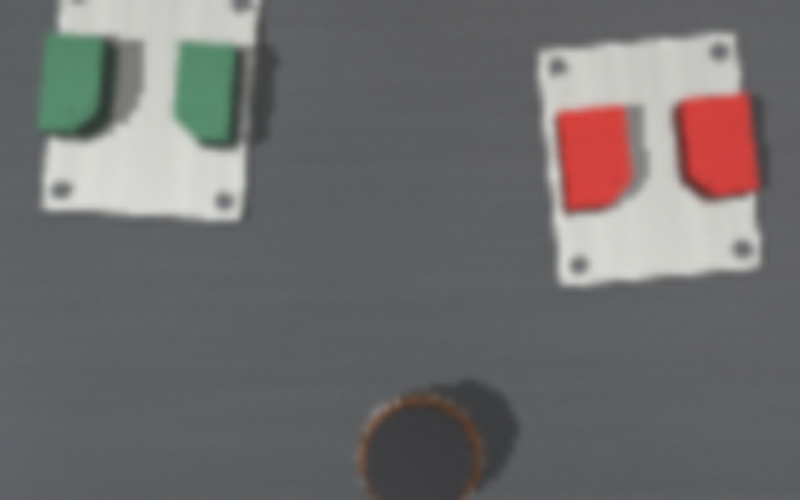

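View pics/c2.png

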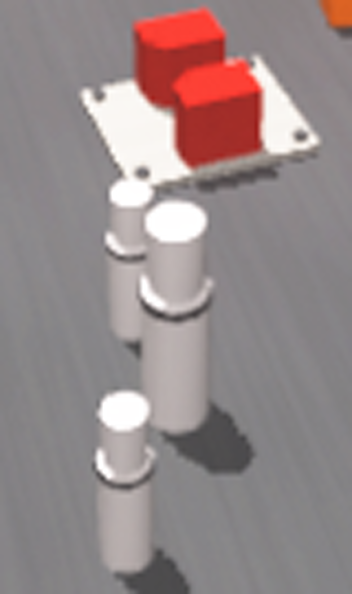

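```bash
cat > fit.py <<'E'
from h import *
from scipy.optimize import minimize
K=4
def sil(d,hulls,box):
    x0,x1,y0,y1=box; m=np.zeros(((y1-y0)*K,(x1-x0)*K),np.uint8)
    for P in hulls:
        q=(proj(d,P)-[x0-.5,y0-.5])*K-.5
        cv2.fillConvexPoly(m,np.round(cv2.convexHull(q.astype(np.float32))*16).astype(np.int32),255,shift=4)
    return cv2.resize(m,(x1-x0,y1-y0),interpolation=cv2.INTER_AREA)/255.
def jaws(p,h):
    x,y,a=p; c,s=np.cos(a),np.sin(a); out=[]
    for sg in(1,-1):
        f=np.array([(-15,h),(25,h),(25,50),(-27,50),(-27,h+12)])*[1,sg]/1000
        f=f@np.array([[c,s],[-s,c]])+[x,y]
        out.append(np.vstack([np.c_[f,np.full(5,.008)],np.c_[f,np.full(5,.058)]]))
    return out
t=np.linspace(0,2*np.pi,40); C=np.c_[np.cos(t),np.sin(t)]
def pin(p,z0): return [np.vstack([np.c_[C*.018+p[:2],0*t+z0],np.c_[C*.018+p[:2],0*t+z0+.088]]),np.vstack([np.c_[C*.015+p[:2],0*t+z0+.08],np.c_[C*.015+p[:2],0*t+z0+.13]])]
def fit(views,model,p0,tol=.01):
    def cost(p): return sum(np.sum((sil(d,model(p),b)-m)**2) for d,b,m in views)
    n=len(p0); S=np.vstack([p0]+[np.array(p0)+np.eye(n)[i]*([.008,.008,.08][i]) for i in range(n)])
    o=minimize(cost,p0,method="Nelder-Mead",options=dict(initial_simplex=S,xatol=1e-4,fatol=.01)); return o.x,o.fun
def soft(f,box,kind):
    x0,x1,y0,y1=box; h=f[y0:y1,x0:x1].astype(float); R,G,B=h[...,0],h[...,1],h[...,2]
    v=dict(go=(G-R)/np.maximum(G,1)/.45,nogo=(R-G)/np.maximum(R,1)/.6,brass=(R-B)/np.maximum(R,1)/.5,alu=(h.min(2)-100)/70)[kind]
    return np.clip(np.clip(v,0,1)*2-.5,0,1)
E
python3 - <<'E'
from fit import *
a=imaging.read_camera("top");b=imaging.read_camera("side")
B=dict(go=((172,230,178,222),(224,255,158,192)),nogo=((274,330,192,232),(228,274,200,240)),brass=((100,140,222,242),(190,212,124,164)),alu=((385,415,228,250),(236,256,243,300)))
for k,p0,mod in[("go",(.59,.143,-.06),lambda p:jaws(p,.02)),("nogo",(.55,-.132,.07),lambda p:jaws(p,.015)),("brass",(.49,.36),lambda p:pin(p,.012)),("alu",(.465,-.372),lambda p:pin(p,0.))]:
    vs=[(d,bx,soft(d["frame"],bx,k)) for d,bx in zip((a,b),B[k])]
    for nm,v in(("top",vs[:1]),("side",vs[1:]),("both",vs)):
        x,c=fit(v,mod,p0); print(k,nm,x.round(4),round(c,1),[round(m.sum()) for _,_,m in v])
for d,u,v in((a,255,270),(b,188,193)): print("jar",ray(d,u,v,.085))
bx=[imaging.find_in("top",n)[0]["extent"] for n in("mallet","jar_center")]
for e in bx: print(np.array(e)*[512,384,512,384])
# other alu pins, board corners
print([ray(a,u,v,.1).round(3) for u,v in((371,242),(433,258))],"board",[ray(a,u,v,.012).round(4) for u,v in((103.5,215),(154,217.5),(146,291.5),(95,289))])
E
```

```text
go top [ 0.5901  0.1428 -0.0917] 361.3 [440]
go side [ 0.5858  0.1475 -0.1349] 42.0 [340]
go both [ 0.5883  0.1432 -0.1037] 421.6 [440, 340]
nogo top [ 0.5523 -0.1342  0.0827] 217.6 [582]
nogo side [ 0.5471 -0.1291  0.0743] 35.0 [748]
nogo both [ 0.5503 -0.1332  0.0946] 327.9 [582, 748]
brass top [0.5025 0.3375] 72.9 [264]
brass side [0.4982 0.3439] 5.8 [311]
brass both [0.4991 0.3401] 111.9 [264, 311]
alu top [ 0.4698 -0.3709] 136.7 [190]
alu side [ 0.4642 -0.366 ] 128.4 [876]
alu both [ 0.4642 -0.366 ] 322.2 [190, 876]
jar [ 0.39774855 -0.00960221  0.085     ]
jar [ 0.3881597  -0.02290792  0.085     ]
[395.8272 239.8848  29.9008  19.392 ]
[396.3904 239.6544  29.5936  16.896 ]
[array([ 0.462, -0.299,  0.1  ]), array([ 0.42 , -0.449,  0.1  ])] board [array([0.5492, 0.4041, 0.012 ]), array([0.54  , 0.2655, 0.012 ]), array([0.3429, 0.2825, 0.012 ]), array([0.3516, 0.4189, 0.012 ])]
```

```bash
python3 - <<'E'
from fit import *
a=imaging.read_camera("top");b=imaging.read_camera("side")
B=dict(go=((172,230,178,222),(224,255,158,192)),nogo=((274,330,192,232),(228,274,200,240)))
rows=[]
for k,p,h in(("go",(.5883,.1432,-.1037),.02),("nogo",(.5503,-.1332,.0946),.015)):
    L=[]
    for d,bx in zip((a,b),B[k]):
        x0,x1,y0,y1=bx; m=soft(d["frame"],bx,k); s=sil(d,jaws(p,h),bx)
        im=np.hstack([np.dstack([m*255,s*255,m*0]).astype(np.uint8),d["frame"][y0:y1,x0:x1,::-1]])
        L.append(cv2.resize(im,(380,280),interpolation=cv2.INTER_NEAREST)); print(k,d["frame"][y0:y1,x0:x1][m>.5].mean(0), d["frame"][y0:y1,x0:x1].reshape(-1,3).max(0))
    rows.append(np.hstack(L))
cv2.imwrite("pics/ov.png",np.vstack(rows))
E
```

```text
go [ 83.98394495 129.83715596 103.35779817] [218 219 214]
go [ 81.01066667 123.58133333  92.688     ] [253 251 249]
nogo [194.18072289  70.34251291  66.64199656] [214 214 210]
nogo [194.73831776  58.3858478   51.89319092] [253 251 249]
```

View pics/ov.png

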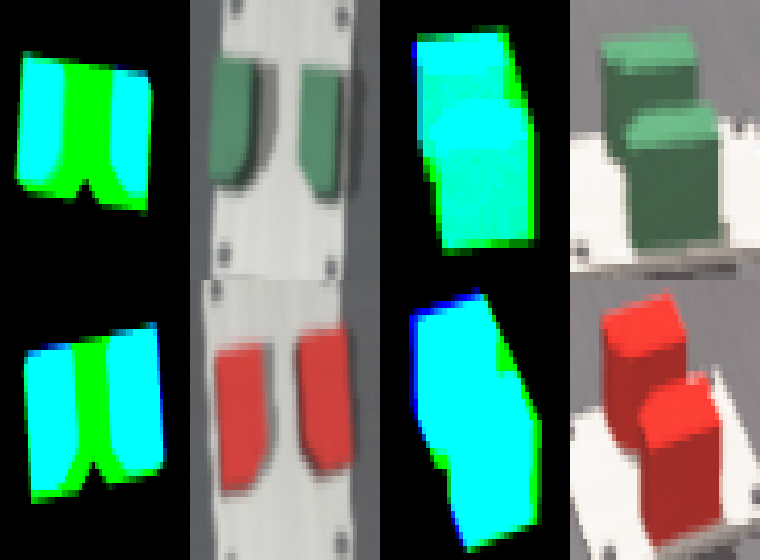

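The overlay shows the model jaws with no gap: I passed the half gap in m where the helper expects mm. I'll fix that and refit.

```bash
python3 - <<'E'
from fit import *
a=imaging.read_camera("top");b=imaging.read_camera("side")
B=dict(go=((172,230,178,222),(224,255,158,192)),nogo=((274,330,192,232),(228,274,200,240)),alu=((385,415,230,248),(236,256,243,300)))
for k,p0,mod in[("go",(.59,.143,-.06),lambda p:jaws(p,20)),("nogo",(.55,-.132,.07),lambda p:jaws(p,15)),("alu",(.465,-.372),lambda p:pin(p,0.))]:
    vs=[(d,bx,soft(d["frame"],bx,k)) for d,bx in zip((a,b),B[k])]
    for nm,v in(("top",vs[:1]),("side",vs[1:]),("both",vs)):
        x,c=fit(v,mod,p0); print(k,nm,x.round(4),round(c,1))
# pin by side-camera column/row: top rim and foot from mask
m=soft(b["frame"],B["alu"][1],"alu"); print([(y+243,round(float(236+(r*np.arange(20)).sum()/max(r.sum(),1e-6)),1),round(float(r.sum()),1)) for y,r in enumerate(m)][::3])
# jar/mallet
imaging.read_camera("top")
for n in("mallet","jar_center"): print(n,np.round(np.array(imaging.find_in("top",n)[0]["extent"])*[512,384,512,384]))
E
```

```text
go top [ 0.5907  0.1427 -0.0581] 89.2
go side [ 0.587   0.1479 -0.0854] 37.3
go both [ 0.5884  0.1426 -0.0894] 142.9
nogo top [ 0.552  -0.1342  0.0826] 16.6
nogo side [ 0.5471 -0.1288  0.0757] 11.2
nogo both [ 0.5489 -0.1331  0.069 ] 112.8
alu top [ 0.4698 -0.3709] 136.6
alu side [ 0.4642 -0.366 ] 128.7
alu both [ 0.464  -0.3666] 312.0
[(243, 242.5, 7.9), (246, 244.4, 16.4), (249, 244.6, 18.0), (252, 244.5, 17.8), (255, 244.3, 17.1), (258, 245.3, 14.4), (261, 244.1, 16.7), (264, 244.9, 18.5), (267, 244.4, 16.5), (270, 244.4, 10.7), (273, 244.4, 16.5), (276, 244.4, 17.4), (279, 245.1, 15.9), (282, 244.6, 16.9), (285, 244.6, 16.8), (288, 244.6, 16.5), (291, 243.7, 16.2), (294, 243.1, 15.1), (297, 242.4, 10.5)]Traceback (most recent call last):
  File "<stdin>", line 12, in <module>
IndexError: list index out of range
```

Three silver pins are in view. In the side picture they are at (235,309), (235,260) and (245,273), and in the top picture at (433,258), (371,242) and (404,239). The one at (245,273) is clearly taller and thicker in the crop, so it is the pin to check. Its centre is near (0.467, -0.369). The green gauge is on the left near (0.589, 0.145) and the red one on the right near (0.550, -0.132). I'll set out now.

```bash
python3 -m crank '[{"dx":1,"dy":-0.7,"az":-0.833},{"dx":1,"dy":-0.7,"az":-0.833},{"dx":1,"dy":-0.7,"az":-0.833},{"dx":1,"dy":-0.7,"az":-0.833},{"dx":1,"dy":-0.7,"az":-0.833},{"dx":1,"dy":-0.7,"az":-0.833},{"dx":1,"dy":-0.7,"az":-0.833},{"dx":1,"dy":-0.7,"az":-0.833},{"dx":1,"dy":-0.7,"az":-0.833},{"dx":1,"dy":-0.7,"az":-0.833}]' 1
python3 -c "
from h import *
R=cv2.Rodrigues
from scipy.spatial.transform import Rotation as Q
s=r.state();M=Q.from_quat(s['tool_rot']).as_matrix();print(M.round(3).tolist(),s['eef_pos'],(M.T@(np.array([.467,-.3685,.12])-s['eef_pos'])/.3).round(4))"
```

```text
[[0.966, 0.259, -0.0], [0.259, -0.966, 0.0], [-0.0, -0.0, -1.0]] [ 0.18761131 -0.70026938  0.24526065] [ 1.1858 -0.8271  0.4175]invalid input
```

```bash
python3 -m crank '[{"dx":0.1,"dy":-0.07,"dz":0,"ax":0,"ay":0,"az":-0.083}]'; echo; python3 -m crank '[{"dx":0.1,"dy":-0.07}]' 1
```

```text
clock: 1.52
eef_pos: [0.2087, -0.6737, 0.245]
tool_rot: [0.981, 0.194, -0.001, 0.0]
wrist_force: [0.5, 0.2, -0.0]
gripper_width: 0.0855
finger_force: 0.0
invalid input
```

```bash
python3 -m crank '[{"dx":1,"dy":-0.5,"dz":0,"ax":0,"ay":0,"az":-0.75},{"dx":1,"dy":-0.5,"dz":0,"ax":0,"ay":0,"az":-0.75},{"dx":1,"dy":-0.5,"dz":0,"ax":0,"ay":0,"az":-0.75},{"dx":1,"dy":-0.5,"dz":0,"ax":0,"ay":0,"az":-0.75},{"dx":1,"dy":-0.5,"dz":0,"ax":0,"ay":0,"az":-0.75},{"dx":1,"dy":-0.5,"dz":0,"ax":0,"ay":0,"az":-0.75},{"dx":1,"dy":-0.5,"dz":0,"ax":0,"ay":0,"az":-0.75},{"dx":1,"dy":-0.5,"dz":0,"ax":0,"ay":0,"az":-0.75}]' 1
cat > go.py <<'E'
import sys
from h import *
from scipy.spatial.transform import Rotation as Q
s=r.state();M=Q.from_quat(s['tool_rot']).as_matrix()
t=[float(v) for v in sys.argv[1:]]
yaw=np.degrees(np.arctan2(M[1,0],M[0,0]))
print('pos',s['eef_pos'].round(4),'yaw',yaw.round(2),'tilt',M[:2,2].round(4),'rel',(M.T@(np.array(t[:3])-s['eef_pos'])/.3).round(4), 'az',round(-(t[3]-yaw)/90,4),'F',s['wrist_force'].round(1),s['clock'])
E
python3 go.py .467 -.3685 .16 90
```

```text
clock: 2.52
eef_pos: [0.4311, -0.419, 0.2453]
tool_rot: [0.707, 0.707, -0.0, 0.0]
wrist_force: [-0.2, -0.4, -0.5]
gripper_width: 0.0855
finger_force: 0.0
pos [ 0.4311 -0.419   0.2453] yaw 89.95 tilt [ 0.     -0.0001] rel [0.1683 0.1194 0.2844] az -0.0005 F [-0.2 -0.4 -0.5] 2.525
```

```bash
python3 -m crank '[{"dx":0.168,"dy":0.12,"dz":0.1,"ax":0,"ay":0,"az":0},{"dx":0.168,"dy":0.12,"dz":0.25,"ax":0,"ay":0,"az":0},{"dx":0.168,"dy":0.12,"dz":0.25,"ax":0,"ay":0,"az":0},{"dx":0.168,"dy":0.12,"dz":0.25,"ax":0,"ay":0,"az":0}]' 1
python3 - <<'E'
from h import *
o=[]
for c,(x,y) in(("side",(180,200)),("top",(340,190))):
    d=imaging.read_camera(c);o.append(cv2.resize(d["frame"][y:y+110,x:x+130,::-1],None,fx=3,fy=3,interpolation=cv2.INTER_CUBIC))
cv2.imwrite("pics/g1.png",np.hstack(o))
E
```

```text
clock: 3.02
eef_pos: [0.467, -0.3698, 0.1713]
tool_rot: [0.708, 0.706, -0.0, 0.0]
wrist_force: [0.0, 0.2, 0.1]
gripper_width: 0.0851
finger_force: 0.0
```

View pics/g1.png

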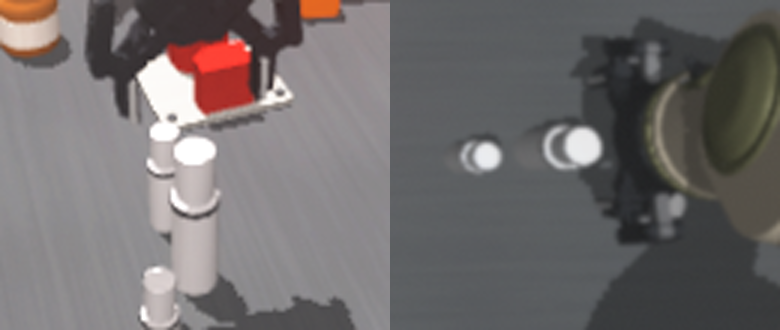

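The pin top is at about (403,239) in top and (245,250) in side. The open fingers straddle it in side, with tips at about (225,238) and (268,230). I'll check that against the projected TCP.

```bash
python3 - <<'E'
from h import *
for c in("side","top"):
    d=imaging.read_camera(c); print(c,proj(d,[[.467,-.3698,.144],[.424,-.3698,.170],[.51,-.3698,.170],[.467,-.3698,.13],[.467,-.3698,.3]]).round(1).tolist())
E
```

```text
side [[245.4, 244.6], [225.6, 238.5], [264.6, 231.5], [245.4, 249.6], [245.3, 181.8]]
top [[405.9, 239.0], [411.3, 257.5], [408.7, 220.0], [403.8, 239.1], [434.3, 236.5]]
```

```bash
python3 -m crank '[{"dx":0.003,"dy":0,"dz":0.1,"ax":0,"ay":0,"az":0},{"dx":0.003,"dy":0,"dz":0.18,"ax":0,"ay":0,"az":0},{"dx":0.003,"dy":0,"dz":0.213,"ax":0,"ay":0,"az":0},{"dx":0.003,"dy":0,"dz":0.213,"ax":0,"ay":0,"az":0}]' 1; python3 -m crank '[{"dx":0,"dy":0,"dz":0,"ax":0,"ay":0,"az":0},{"dx":0,"dy":0,"dz":0,"ax":0,"ay":0,"az":0},{"dx":0,"dy":0,"dz":0,"ax":0,"ay":0,"az":0},{"dx":0,"dy":0,"dz":0,"ax":0,"ay":0,"az":0},{"dx":0,"dy":0,"dz":0,"ax":0,"ay":0,"az":0},{"dx":0,"dy":0,"dz":0,"ax":0,"ay":0,"az":0},{"dx":0,"dy":0,"dz":0,"ax":0,"ay":0,"az":0},{"dx":0,"dy":0,"dz":0,"ax":0,"ay":0,"az":0}]' 0; python3 go.py .524 .150 .265 85.7
```

```text
clock: 3.72
eef_pos: [0.4671, -0.3679, 0.1065]
tool_rot: [0.707, 0.707, -0.0, -0.0]
wrist_force: [0.3, -0.5, -0.6]
gripper_width: 0.0852
finger_force: 0.0
clock: 4.72
eef_pos: [0.4672, -0.3679, 0.107]
tool_rot: [0.707, 0.707, -0.0, 0.0]
wrist_force: [-1.1, 0.3, 5.2]
gripper_width: 0.0286
finger_force: 58.7
pos [ 0.4672 -0.3679  0.107 ] yaw 89.96 tilt [ 0.0003 -0.0006] rel [ 1.7261  0.1885 -0.5276] az 0.0474 F [-1.1  0.3  5.2] 4.725
```

```bash
python3 -m crank '[{"dx":0,"dy":0,"dz":-0.1,"ax":0,"ay":0,"az":0},{"dx":0,"dy":0,"dz":-0.25,"ax":0,"ay":0,"az":0},{"dx":0,"dy":0,"dz":-0.4,"ax":0,"ay":0,"az":0},{"dx":0,"dy":0,"dz":-0.53,"ax":0,"ay":0,"az":0},{"dx":0.15,"dy":0,"dz":-0.53,"ax":0,"ay":0,"az":0.01},{"dx":0.3,"dy":0.03,"dz":-0.53,"ax":0,"ay":0,"az":0.02},{"dx":0.45,"dy":0.06,"dz":-0.53,"ax":0,"ay":0,"az":0.03},{"dx":0.6,"dy":0.09,"dz":-0.53,"ax":0,"ay":0,"az":0.04},{"dx":0.75,"dy":0.12,"dz":-0.53,"ax":0,"ay":0,"az":0.047},{"dx":0.9,"dy":0.16,"dz":-0.53,"ax":0,"ay":0,"az":0.047},{"dx":1,"dy":0.19,"dz":-0.53,"ax":0,"ay":0,"az":0.047},{"dx":1,"dy":0.19,"dz":-0.53,"ax":0,"ay":0,"az":0.047}]' 0; python3 go.py .524 .150 .265 85.7
```

```text
clock: 6.22
eef_pos: [0.5246, -0.0647, 0.2654]
tool_rot: [0.731, 0.682, 0.0, -0.0]
wrist_force: [-0.8, -0.7, -2.6]
gripper_width: 0.0286
finger_force: 59.7
pos [ 0.5246 -0.0647  0.2654] yaw 86.01 tilt [0.0001 0.0011] rel [ 0.7139 -0.0517  0.0021] az 0.0034 F [-0.8 -0.7 -2.6] 6.225
```

```bash
python3 -m crank '[{"dx":0.14,"dy":-0.01,"dz":0,"ax":0,"ay":0,"az":0},{"dx":0.3,"dy":-0.02,"dz":0,"ax":0,"ay":0,"az":0},{"dx":0.45,"dy":-0.04,"dz":0,"ax":0,"ay":0,"az":0},{"dx":0.6,"dy":-0.06,"dz":0.1,"ax":0,"ay":0,"az":0},{"dx":0.713,"dy":-0.068,"dz":0.25,"ax":0,"ay":0,"az":0},{"dx":0.713,"dy":-0.068,"dz":0.4,"ax":0,"ay":0,"az":0},{"dx":0.713,"dy":-0.068,"dz":0.45,"ax":0,"ay":0,"az":0},{"dx":0.713,"dy":-0.068,"dz":0.45,"ax":0,"ay":0,"az":0},{"dx":0.713,"dy":-0.068,"dz":0.45,"ax":0,"ay":0,"az":0}]' 0; python3 go.py .519 .1505 .118 85.7
python3 - <<'E'
from fit import *
o=[]
s=r.state();print(s["eef_pos"])
for c,(x,y) in(("side",(190,120)),("top",(160,150))):
    d=imaging.read_camera(c);o.append(cv2.resize(d["frame"][y:y+90,x:x+95,::-1],None,fx=4,fy=4,interpolation=cv2.INTER_CUBIC))
    if c=="side":
        z0=s["eef_pos"][2]-.1065
        print(proj(d,np.r_[s["eef_pos"][:2],z0]),proj(d,np.r_[s["eef_pos"][:2],z0+.088]))
cv2.imwrite("pics/g2.png",np.hstack(o))
E
```

```text
clock: 7.35
eef_pos: [0.5207, 0.1467, 0.1318]
tool_rot: [0.733, 0.68, 0.001, 0.001]
wrist_force: [0.5, -0.6, -2.4]
gripper_width: 0.0286
finger_force: 59.9
pos [0.5207 0.1467 0.1318] yaw 85.67 tilt [0.002  0.0004] rel [ 0.0123 -0.0068  0.0459] az -0.0004 F [ 0.5 -0.6 -2.4] 7.35
[0.52074002 0.14666952 0.13175835]
[[220.44939857 178.10351815]] [[219.52315493 155.4132669 ]]
```

View pics/g2.png

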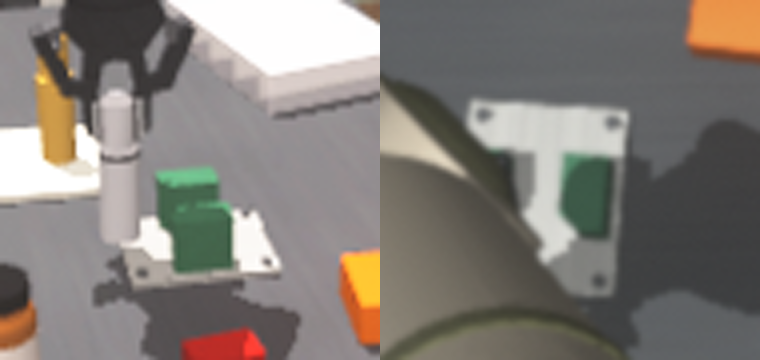

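```bash
python3 - <<'E'
from fit import *
s=r.state(); b=imaging.read_camera("side"); p=s["eef_pos"]; z0=p[2]-.1065
bx=(208,232,160,190)
m=soft(b["frame"],bx,"alu")
m[:, 14+208-208+0:]*=1
f=b["frame"]
# only the shank under the band; mask out plate right of the shank
yy,xx=np.mgrid[bx[2]:bx[3],bx[0]:bx[1]]
w=(xx<=226)
def shank(q): return [np.vstack([np.c_[C*.018+q[:2],0*t+z0],np.c_[C*.018+q[:2],0*t+z0+.078]])]
print(np.round(m*9).astype(int))
def cost(q): 
    return np.sum(((sil(b,shank(q),bx)-m)*w)**2)
from scipy.optimize import minimize
o=minimize(cost,p[:2],method="Nelder-Mead",options=dict(initial_simplex=[p[:2],p[:2]+[.006,0],p[:2]+[0,.006]],xatol=1e-4)); print(o.x,o.fun,o.x-p[:2])
E
```

```text
[[9 9 9 9 9 9 9 9 4 1 1 0 0 1 3 8 6 5 6 6 6 6 6 6]
 [9 9 9 9 9 9 9 9 9 9 9 9 9 9 9 9 6 5 6 6 6 6 6 6]
 [9 9 9 9 9 9 9 9 9 9 9 9 9 9 9 9 6 6 6 6 6 5 4 4]
 [9 9 9 9 9 9 9 9 9 9 9 9 9 9 9 9 6 5 6 6 4 1 0 0]
 [9 9 9 9 9 9 9 9 9 9 9 9 9 9 9 9 6 6 6 6 2 0 0 0]
 [9 9 9 9 9 9 9 9 9 9 9 9 9 9 9 9 6 6 7 6 2 0 0 0]
 [9 9 9 9 9 9 9 9 9 9 9 9 9 9 9 9 6 6 6 6 3 0 0 0]
 [9 9 9 9 9 9 9 9 9 9 9 9 9 9 9 9 6 5 6 6 4 0 0 0]
 [9 9 9 9 9 9 9 9 9 9 9 9 9 9 9 9 6 5 6 6 6 0 0 0]
 [9 8 5 4 2 1 4 9 9 9 9 9 9 9 9 9 6 5 6 6 6 0 0 0]
 [7 7 7 7 7 7 9 9 9 9 9 9 9 9 9 9 6 5 6 6 6 0 0 0]
 [7 7 7 7 7 7 9 9 9 9 9 9 9 9 9 9 6 6 6 6 5 0 0 0]
 [7 7 7 6 6 7 8 9 9 9 9 9 9 9 9 9 6 5 6 6 6 0 0 0]
 [7 7 6 6 6 6 8 9 9 9 9 9 9 9 9 9 7 5 5 6 6 0 0 0]
 [7 7 7 6 6 6 7 9 9 9 9 9 9 9 9 9 7 9 9 9 9 4 0 0]
 [7 7 7 6 6 6 7 9 9 9 9 9 9 9 9 9 7 9 9 9 9 9 0 0]
 [7 7 7 6 6 6 7 9 9 9 9 9 9 9 9 9 7 9 9 9 9 9 0 0]
 [7 7 7 7 6 6 7 9 9 9 9 9 9 9 9 9 7 9 9 9 9 9 9 5]
 [7 7 7 7 6 6 6 9 9 9 9 9 9 9 9 9 7 9 9 9 9 9 9 9]
 [7 7 7 7 7 6 6 9 9 9 9 9 9 9 9 9 9 9 9 9 9 9 9 9]
 [7 7 7 7 7 7 6 7 9 9 9 9 9 9 9 9 9 9 9 9 9 9 9 9]
 [7 7 7 7 7 7 7 7 7 7 8 8 9 9 9 9 9 9 9 9 9 9 9 9]
 [7 7 7 7 7 7 7 7 6 6 6 6 5 9 9 9 9 9 9 9 9 9 9 9]
 [7 7 7 7 7 7 7 7 7 6 6 3 0 8 9 9 9 9 9 9 9 9 9 9]
 [8 7 7 7 7 8 7 7 7 3 2 0 0 7 9 9 9 9 9 9 9 9 9 9]
 [8 8 7 7 7 7 8 7 4 0 0 0 0 4 9 9 9 9 9 9 9 9 9 9]
 [8 8 7 7 7 7 8 7 1 0 0 0 0 0 8 9 9 8 9 9 9 9 9 9]
 [8 8 7 7 7 7 8 7 7 1 0 0 0 0 8 9 1 0 1 9 9 9 9 9]
 [8 8 7 7 7 7 8 8 7 7 7 0 0 0 9 9 0 0 0 8 9 9 9 9]
 [7 8 7 7 7 7 8 8 7 4 2 0 0 0 0 9 7 3 3 9 9 9 9 8]]
[0.50882186 0.11510197] 189.24336165838886 [-0.01189579 -0.03170622]
```

```bash
python3 - <<'E'
from fit import *
s=r.state(); b=imaging.read_camera("side"); p=s["eef_pos"]; z0=p[2]-.1065
bx=(208,230,163,190); x0,x1,y0,y1=bx
h=b["frame"][y0:y1,x0:x1].min(2).astype(float); print(h[[4,8,12,16,17,18,19,20]].astype(int))
m=np.clip((h-140)/40,0,1)
yy,xx=np.mgrid[y0:y1,x0:x1]; w=(xx<=226)&~((xx>=219)&(yy>=180))&~((xx>=223)&(yy>=173))&~((yy<169)&(xx<213))
def shank(q): return [np.vstack([np.c_[C*.018+q[:2],0*t+z0],np.c_[C*.018+q[:2],0*t+z0+.078]])]
G=[(np.sum(((sil(b,shank(p[:2]+[i,j]),bx)-m)*w)**2),i,j) for i in np.arange(-.008,.009,.001) for j in np.arange(-.014,.015,.001)]
print(sorted(G)[:8])
E
```

```text
[[249 244 237 227 213 203 184 173 177 183 185 183 181 178 172 159 140 137
  141 142 135  92]
 [145 145 144 144 143 143 152 167 178 183 185 183 182 178 173 160 140 138
  139 140 139  98]
 [144 143 144 142 140 140 145 167 178 182 185 184 182 177 172 160 142 227
  240 245 247 188]
 [144 143 143 143 143 141 140 158 176 183 185 184 181 177 171 170 180 238
  247 246 246 246]
 [143 143 143 144 144 144 142 144 165 172 176 173 193 197 199 218 234 245
  247 247 247 247]
 [144 143 143 145 147 145 143 143 143 147 153 150 189 203 212 229 233 233
  243 246 246 246]
 [143 144 143 143 146 146 145 143 142 142 143 143 137 154 161 161 160 161
  219 242 245 245]
 [145 143 143 143 144 146 144 144 143 142 142 130 118 149 160 160 161 160
  161 217 242 245]]
[(np.float64(16.11442666282199), np.float64(-0.005), np.float64(0.006999999999999984)), (np.float64(16.314026816608997), np.float64(-0.005), np.float64(0.005999999999999983)), (np.float64(16.319224817377933), np.float64(-0.005), np.float64(0.004999999999999982)), (np.float64(16.371216359092656), np.float64(-0.005), np.float64(0.0039999999999999845)), (np.float64(16.530924163783162), np.float64(-0.005), np.float64(0.002999999999999987)), (np.float64(16.670397443291044), np.float64(-0.005), np.float64(0.007999999999999981)), (np.float64(16.672765763168012), np.float64(-0.004), np.float64(0.007999999999999981)), (np.float64(16.73929402153018), np.float64(-0.004), np.float64(0.006999999999999984))]
```

```bash
python3 -m crank '[{"dx":0.01,"dy":0,"dz":0.03,"ax":0,"ay":0,"az":0},{"dx":0.01,"dy":0,"dz":0.045,"ax":0,"ay":0,"az":0},{"dx":0.01,"dy":0.04,"dz":0.045,"ax":0,"ay":0,"az":0},{"dx":0.01,"dy":0.08,"dz":0.045,"ax":0,"ay":0,"az":0},{"dx":0.01,"dy":0.12,"dz":0.045,"ax":0,"ay":0,"az":0},{"dx":0.01,"dy":0.14,"dz":0.045,"ax":0,"ay":0,"az":0},{"dx":0.01,"dy":0.16,"dz":0.045,"ax":0,"ay":0,"az":0},{"dx":0.01,"dy":0.16,"dz":0.045,"ax":0,"ay":0,"az":0}]' 0;  python3 go.py .5885 .1445 .1185 85.6
python3 - <<'E'
from h import *
d=imaging.read_camera("side");cv2.imwrite("pics/g3.png",cv2.resize(d["frame"][130:200,195:275,::-1],None,fx=7,fy=7,interpolation=cv2.INTER_CUBIC))
E
```

```text
clock: 8.55
eef_pos: [0.5682, 0.1464, 0.1168]
tool_rot: [0.733, 0.68, 0.0, -0.0]
wrist_force: [0.2, 0.1, -3.8]
gripper_width: 0.0288
finger_force: 59.9
pos [0.5682 0.1464 0.1168] yaw 85.72 tilt [0.0001 0.0001] rel [-0.0014  0.0681 -0.0056] az 0.0013 F [ 0.2  0.1 -3.8] 8.55
```

View pics/g3.png

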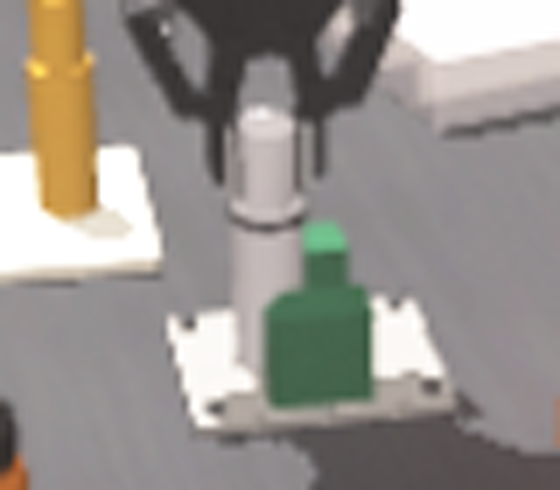

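The pin stands upright in the flare behind the near jaw, at about (232,170), and no force shows yet. I'll push on slowly.

```bash
python3 -m crank '[{"dx":-0.001,"dy":0.015,"dz":-0.003,"ax":0,"ay":0,"az":0},{"dx":-0.001,"dy":0.03,"dz":-0.003,"ax":0,"ay":0,"az":0},{"dx":-0.001,"dy":0.045,"dz":-0.003,"ax":0,"ay":0,"az":0},{"dx":-0.001,"dy":0.045,"dz":-0.003,"ax":0,"ay":0,"az":0}]' 0;  python3 go.py .5885 .1445 .1185 85.6
```

```text
clock: 9.1
eef_pos: [0.5817, 0.1451, 0.1177]
tool_rot: [0.733, 0.68, 0.0, 0.0]
wrist_force: [0.4, -0.5, -4.1]
gripper_width: 0.0288
finger_force: 59.9
pos [0.5817 0.1451 0.1177] yaw 85.72 tilt [0.0002 0.0001] rel [-0.0005  0.0226 -0.0027] az 0.0014 F [ 0.4 -0.5 -4.1] 9.1
```

```bash
python3 -m crank '[{"dx":0,"dy":0.02,"dz":0,"ax":0,"ay":0,"az":0},{"dx":0,"dy":0.04,"dz":0,"ax":0,"ay":0,"az":0},{"dx":0,"dy":0.06,"dz":0,"ax":0,"ay":0,"az":0},{"dx":0,"dy":0.08,"dz":0,"ax":0,"ay":0,"az":0},{"dx":0,"dy":0.08,"dz":0,"ax":0,"ay":0,"az":0}]' 0;  python3 go.py .5885 .1445 .1185 85.6
```

```text
clock: 9.72
eef_pos: [0.6058, 0.1433, 0.1176]
tool_rot: [0.733, 0.68, 0.0, 0.0]
wrist_force: [-1.6, 0.8, -1.9]
gripper_width: 0.0288
finger_force: 59.9
pos [0.6058 0.1433 0.1176] yaw 85.71 tilt [0.0002 0.0001] rel [-0.0004 -0.0578 -0.0028] az 0.0012 F [-1.6  0.8 -1.9] 9.725
```

```bash
python3 -m crank '[{"dx":0,"dy":0.02,"dz":0,"ax":0,"ay":0,"az":0},{"dx":0,"dy":0.04,"dz":0,"ax":0,"ay":0,"az":0},{"dx":0,"dy":0.06,"dz":0,"ax":0,"ay":0,"az":0},{"dx":0,"dy":0.08,"dz":0,"ax":0,"ay":0,"az":0},{"dx":0,"dy":0.1,"dz":0,"ax":0,"ay":0,"az":0},{"dx":0,"dy":0.13,"dz":0,"ax":0,"ay":0,"az":0},{"dx":0,"dy":0.16,"dz":0,"ax":0,"ay":0,"az":0},{"dx":0,"dy":0.16,"dz":0,"ax":0,"ay":0,"az":0}]' 0;  python3 go.py .479 -.137 .26 94.5
python3 - <<'E'
from h import *
o=[]
for c,(x,y) in(("side",(195,120)),("top",(165,160))):
    d=imaging.read_camera(c);o.append(cv2.resize(d["frame"][y:y+80,x:x+80,::-1],None,fx=5,fy=5,interpolation=cv2.INTER_CUBIC))
cv2.imwrite("pics/g4.png",np.hstack(o))
E
```

```text
clock: 10.72
eef_pos: [0.654, 0.1397, 0.1176]
tool_rot: [0.733, 0.68, 0.0, 0.0]
wrist_force: [0.3, 0.4, -3.2]
gripper_width: 0.0288
finger_force: 59.9
pos [0.654  0.1397 0.1176] yaw 85.7 tilt [0.0004 0.0001] rel [-0.9633 -0.5122 -0.475 ] az -0.0978 F [ 0.3  0.4 -3.2] 10.725
```

View pics/g4.png

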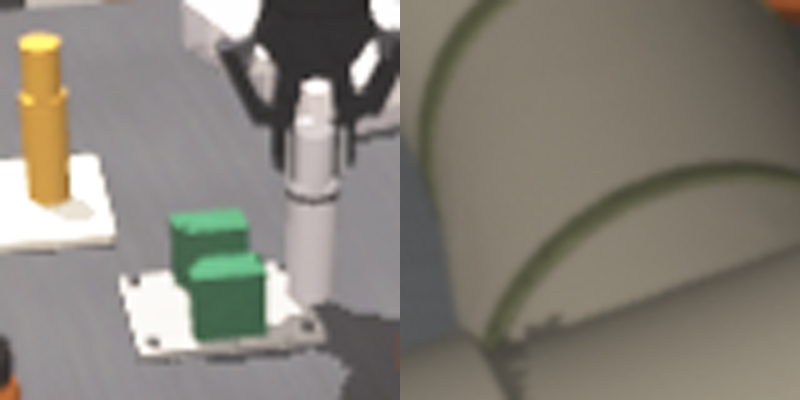

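The pin stands upright beyond the jaws, at (257,165) in side, so the go test passed cleanly. Next is lifting it and moving to the red gauge mouth.

```bash
python3 -m crank '[{"dx":0,"dy":0,"dz":-0.1,"ax":0,"ay":0,"az":0},{"dx":0,"dy":0,"dz":-0.25,"ax":0,"ay":0,"az":0},{"dx":0,"dy":0,"dz":-0.4,"ax":0,"ay":0,"az":0},{"dx":-0.1,"dy":-0.05,"dz":-0.47,"ax":0,"ay":0,"az":-0.02},{"dx":-0.25,"dy":-0.12,"dz":-0.47,"ax":0,"ay":0,"az":-0.04},{"dx":-0.4,"dy":-0.2,"dz":-0.47,"ax":0,"ay":0,"az":-0.06},{"dx":-0.55,"dy":-0.28,"dz":-0.47,"ax":0,"ay":0,"az":-0.08},{"dx":-0.7,"dy":-0.36,"dz":-0.47,"ax":0,"ay":0,"az":-0.098},{"dx":-0.85,"dy":-0.45,"dz":-0.47,"ax":0,"ay":0,"az":-0.098},{"dx":-0.96,"dy":-0.512,"dz":-0.47,"ax":0,"ay":0,"az":-0.098},{"dx":-0.96,"dy":-0.512,"dz":-0.47,"ax":0,"ay":0,"az":-0.098},{"dx":-0.96,"dy":-0.512,"dz":-0.47,"ax":0,"ay":0,"az":-0.098}]' 0;  python3 go.py .4797 -.137 .1175 94.5
```

```text
clock: 12.32
eef_pos: [0.4788, -0.1353, 0.2591]
tool_rot: [0.678, 0.735, 0.0, 0.0]
wrist_force: [-0.3, -0.0, -3.3]
gripper_width: 0.0287
finger_force: 60.2
pos [ 0.4788 -0.1353  0.2591] yaw 94.58 tilt [0.0008 0.0001] rel [-0.0058  0.002   0.472 ] az 0.0008 F [-0.3 -0.  -3.3] 12.325
```

```bash
python3 -m crank '[{"dx":-0.006,"dy":0,"dz":0.12,"ax":0,"ay":0,"az":0},{"dx":-0.006,"dy":0,"dz":0.25,"ax":0,"ay":0,"az":0},{"dx":-0.006,"dy":0,"dz":0.37,"ax":0,"ay":0,"az":0},{"dx":-0.006,"dy":0,"dz":0.44,"ax":0,"ay":0,"az":0},{"dx":-0.006,"dy":0,"dz":0.47,"ax":0,"ay":0,"az":0},{"dx":-0.006,"dy":0,"dz":0.47,"ax":0,"ay":0,"az":0},{"dx":-0.006,"dy":0.04,"dz":0.47,"ax":0,"ay":0,"az":0},{"dx":-0.006,"dy":0.08,"dz":0.47,"ax":0,"ay":0,"az":0},{"dx":-0.006,"dy":0.1,"dz":0.47,"ax":0,"ay":0,"az":0},{"dx":-0.006,"dy":0.1,"dz":0.47,"ax":0,"ay":0,"az":0}]' 0;  python3 go.py .5246 -.1335 .1175 94.5
```

```text
clock: 13.58
eef_pos: [0.5092, -0.1353, 0.1179]
tool_rot: [0.678, 0.735, 0.0, 0.0]
wrist_force: [-0.7, -0.3, -2.9]
gripper_width: 0.0291
finger_force: 60.1
pos [ 0.5092 -0.1353  0.1179] yaw 94.56 tilt [0.0006 0.0001] rel [0.0019 0.0515 0.0014] az 0.0006 F [-0.7 -0.3 -2.9] 13.575
```

Contact should come after about 15 mm more. I'll take small steps.

```bash
python3 -m crank '[{"dx":0.002,"dy":0.01,"dz":0,"ax":0,"ay":0,"az":0},{"dx":0.002,"dy":0.02,"dz":0,"ax":0,"ay":0,"az":0},{"dx":0.002,"dy":0.03,"dz":0,"ax":0,"ay":0,"az":0},{"dx":0.002,"dy":0.036,"dz":0,"ax":0,"ay":0,"az":0},{"dx":0.002,"dy":0.04,"dz":0,"ax":0,"ay":0,"az":0}]' 0; python3 -m crank '[{"dx":0,"dy":0.003,"dz":0,"ax":0,"ay":0,"az":0},{"dx":0,"dy":0.006,"dz":0,"ax":0,"ay":0,"az":0}]' 0
```

```text
clock: 14.2
eef_pos: [0.5206, -0.1338, 0.1177]
tool_rot: [0.678, 0.735, -0.0, -0.0]
wrist_force: [0.1, -1.4, -3.4]
gripper_width: 0.0291
finger_force: 60.1
clock: 14.45
eef_pos: [0.5218, -0.1336, 0.1176]
tool_rot: [0.678, 0.735, -0.0, -0.0]
wrist_force: [-1.5, 0.3, -1.3]
gripper_width: 0.0287
finger_force: 60.2
```

```bash
python3 -m crank '[{"dx":0,"dy":0.004,"dz":0,"ax":0,"ay":0,"az":0},{"dx":0,"dy":0.008,"dz":0,"ax":0,"ay":0,"az":0},{"dx":0,"dy":0.008,"dz":0,"ax":0,"ay":0,"az":0}]' 0; python3 -m crank '[{"dx":0,"dy":0.004,"dz":0,"ax":0,"ay":0,"az":0},{"dx":0,"dy":0.004,"dz":0,"ax":0,"ay":0,"az":0}]' 0
```

```text
clock: 14.82
eef_pos: [0.5231, -0.1331, 0.1173]
tool_rot: [0.678, 0.735, -0.001, -0.001]
wrist_force: [-5.9, 2.1, -2.7]
gripper_width: 0.0285
finger_force: 60.4
clock: 15.08
eef_pos: [0.5237, -0.1328, 0.1172]
tool_rot: [0.678, 0.735, -0.001, -0.002]
wrist_force: [-5.8, 2.6, -1.8]
gripper_width: 0.0284
finger_force: 60.5
```

```bash
python3 -m crank '[{"dx":0.003,"dy":0.003,"dz":0,"ax":0,"ay":0,"az":0},{"dx":0.003,"dy":0.006,"dz":0,"ax":0,"ay":0,"az":0},{"dx":0.003,"dy":0.006,"dz":0,"ax":0,"ay":0,"az":0}]' 0
python3 - <<'E'
from h import *
d=imaging.read_camera("side");cv2.imwrite("pics/g5.png",cv2.resize(d["frame"][160:250,200:290,::-1],None,fx=6,fy=6,interpolation=cv2.INTER_CUBIC))
E
```

```text
clock: 15.45
eef_pos: [0.5247, -0.1321, 0.1171]
tool_rot: [0.678, 0.735, -0.002, -0.002]
wrist_force: [-8.4, 1.9, 0.3]
gripper_width: 0.0285
finger_force: 60.9
```

View pics/g5.png

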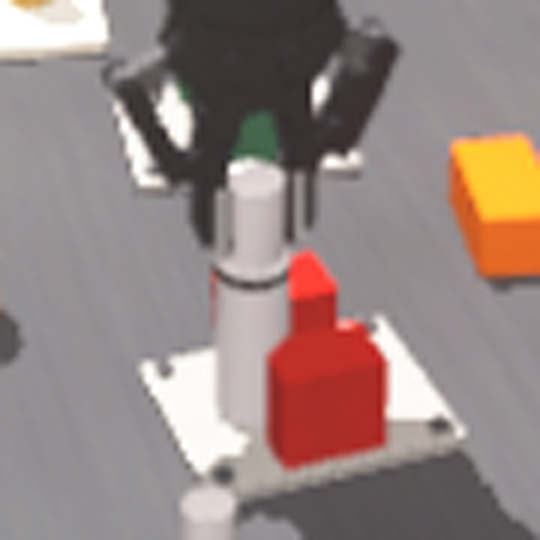

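The pin is seated in the red mouth at about (243,220) in side, at x = -25 mm, and the resistance is rising. One more gentle nudge will confirm the stop.

```bash
python3 -m crank '[{"dx":0.003,"dy":0.003,"dz":0,"ax":0,"ay":0,"az":0},{"dx":0.003,"dy":0.007,"dz":0,"ax":0,"ay":0,"az":0},{"dx":0.003,"dy":0.007,"dz":0,"ax":0,"ay":0,"az":0}]' 0;  python3 go.py .5246 -.1335 .1175 94.5
```

```text
clock: 15.88
eef_pos: [0.5252, -0.1317, 0.117]
tool_rot: [0.679, 0.734, -0.003, -0.003]
wrist_force: [-12.1, 1.5, 3.9]
gripper_width: 0.0285
finger_force: 61.5
pos [ 0.5252 -0.1317  0.117 ] yaw 94.52 tilt [-0.0089 -0.0012] rel [-0.0058 -0.0024 -0.0016] az 0.0002 F [-12.1   1.5   3.9] 15.875
```

Commanded 2 mm, moved 0.5 mm, so the jaws have stopped it. I'll draw it back and lift.

```bash
python3 -m crank '[{"dx":0,"dy":-0.01,"dz":0,"ax":0,"ay":0,"az":0},{"dx":0,"dy":-0.03,"dz":0,"ax":0,"ay":0,"az":0},{"dx":0,"dy":-0.07,"dz":0,"ax":0,"ay":0,"az":0},{"dx":0,"dy":-0.12,"dz":0,"ax":0,"ay":0,"az":0},{"dx":0,"dy":-0.17,"dz":0,"ax":0,"ay":0,"az":0},{"dx":0,"dy":-0.2,"dz":0,"ax":0,"ay":0,"az":0},{"dx":0,"dy":-0.2,"dz":0,"ax":0,"ay":0,"az":0},{"dx":0,"dy":-0.2,"dz":-0.1,"ax":0,"ay":0,"az":0},{"dx":0,"dy":-0.2,"dz":-0.25,"ax":0,"ay":0,"az":0},{"dx":0,"dy":-0.2,"dz":-0.4,"ax":0,"ay":0,"az":0},{"dx":0,"dy":-0.2,"dz":-0.5,"ax":0,"ay":0,"az":0},{"dx":0,"dy":-0.2,"dz":-0.5,"ax":0,"ay":0,"az":0}]' 0;  python3 go.py .388 .345 .265 85
```

```text
clock: 17.38
eef_pos: [0.4713, -0.1361, 0.2698]
tool_rot: [0.679, 0.735, 0.001, 0.002]
wrist_force: [-0.1, -0.2, -3.7]
gripper_width: 0.0287
finger_force: 60.6
pos [ 0.4713 -0.1361  0.2698] yaw 94.54 tilt [ 0.0048 -0.0014] rel [ 1.6208 -0.1498  0.0126] az 0.1061 F [-0.1 -0.2 -3.7] 17.375
```

```bash
python3 -m crank '[{"dx":0.05,"dy":0,"dz":0,"ax":0,"ay":0,"az":0.02},{"dx":0.17,"dy":-0.01,"dz":0,"ax":0,"ay":0,"az":0.04},{"dx":0.32,"dy":-0.03,"dz":0,"ax":0,"ay":0,"az":0.06},{"dx":0.48,"dy":-0.05,"dz":0,"ax":0,"ay":0,"az":0.08},{"dx":0.64,"dy":-0.07,"dz":0,"ax":0,"ay":0,"az":0.1},{"dx":0.8,"dy":-0.08,"dz":0,"ax":0,"ay":0,"az":0.1},{"dx":0.9,"dy":-0.1,"dz":0,"ax":0,"ay":0,"az":0.1},{"dx":0.96,"dy":-0.1,"dz":0,"ax":0,"ay":0,"az":0.1},{"dx":0.96,"dy":-0.1,"dz":0,"ax":0,"ay":0,"az":0.1}]' 0;  python3 go.py .39 .35 .2 85
```

```text
clock: 18.5
eef_pos: [0.4166, 0.1499, 0.2668]
tool_rot: [0.733, 0.68, -0.0, -0.001]
wrist_force: [-0.0, -0.6, -3.4]
gripper_width: 0.0288
finger_force: 60.5
pos [0.4166 0.1499 0.2668] yaw 85.73 tilt [-0.0013  0.0004] rel [ 0.6584 -0.1378  0.2231] az 0.0081 F [-0.  -0.6 -3.4] 18.5
```

```bash
python3 -m crank '[{"dx":0.1,"dy":-0.02,"dz":0,"ax":0,"ay":0,"az":0},{"dx":0.24,"dy":-0.05,"dz":0,"ax":0,"ay":0,"az":0},{"dx":0.4,"dy":-0.08,"dz":0,"ax":0,"ay":0,"az":0},{"dx":0.53,"dy":-0.11,"dz":0,"ax":0,"ay":0,"az":0},{"dx":0.62,"dy":-0.138,"dz":0,"ax":0,"ay":0,"az":0},{"dx":0.658,"dy":-0.138,"dz":0.05,"ax":0,"ay":0,"az":0},{"dx":0.658,"dy":-0.138,"dz":0.15,"ax":0,"ay":0,"az":0},{"dx":0.658,"dy":-0.138,"dz":0.28,"ax":0,"ay":0,"az":0},{"dx":0.658,"dy":-0.138,"dz":0.37,"ax":0,"ay":0,"az":0},{"dx":0.658,"dy":-0.138,"dz":0.405,"ax":0,"ay":0,"az":0},{"dx":0.658,"dy":-0.138,"dz":0.405,"ax":0,"ay":0,"az":0}]' 0;  python3 go.py .39 .35 .1185 85
python3 - <<'E'
from h import *
d=imaging.read_camera("side");cv2.imwrite("pics/g6.png",cv2.resize(d["frame"][100:190,130:230,::-1],None,fx=6,fy=6,interpolation=cv2.INTER_CUBIC))
E
```

```text
clock: 19.88
eef_pos: [0.3911, 0.3478, 0.1455]
tool_rot: [0.734, 0.679, -0.001, 0.0]
wrist_force: [0.5, 0.2, -2.7]
gripper_width: 0.0285
finger_force: 60.4
pos [0.3911 0.3478 0.1455] yaw 85.53 tilt [-0.0012 -0.0015] rel [ 0.0073 -0.0043  0.0898] az 0.0059 F [ 0.5  0.2 -2.7] 19.875
```

View pics/g6.png

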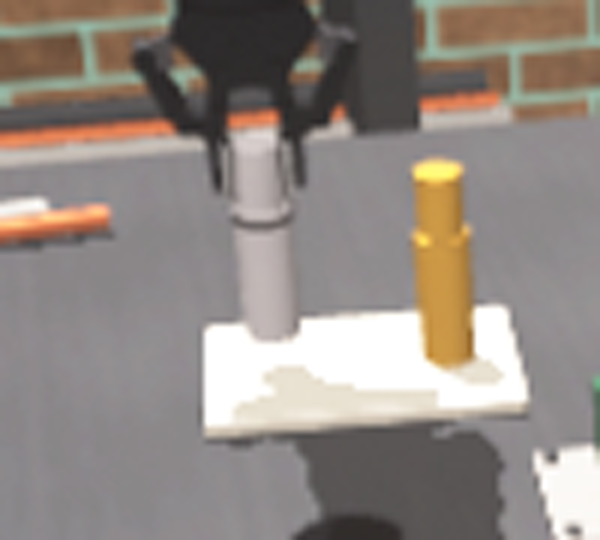

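The pin is upright over the free half, foot at (175,156) in side. The brass pin is about 100 mm away. Lowering now.

```bash
python3 -m crank '[{"dx":0,"dy":0,"dz":0.03,"ax":0,"ay":0,"az":0},{"dx":0,"dy":0,"dz":0.05,"ax":0,"ay":0,"az":0},{"dx":0,"dy":0,"dz":0.065,"ax":0,"ay":0,"az":0},{"dx":0,"dy":0,"dz":0.075,"ax":0,"ay":0,"az":0},{"dx":0,"dy":0,"dz":0.08,"ax":0,"ay":0,"az":0},{"dx":0,"dy":0,"dz":0.083,"ax":0,"ay":0,"az":0},{"dx":0,"dy":0,"dz":0.083,"ax":0,"ay":0,"az":0}]' 0; python3 -m crank '[{"dx":0,"dy":0,"dz":0.003,"ax":0,"ay":0,"az":0},{"dx":0,"dy":0,"dz":0.005,"ax":0,"ay":0,"az":0},{"dx":0,"dy":0,"dz":0.005,"ax":0,"ay":0,"az":0}]' 0
```

```text
clock: 20.8
eef_pos: [0.391, 0.3488, 0.1214]
tool_rot: [0.734, 0.679, 0.0, -0.0]
wrist_force: [-0.8, 0.1, -3.5]
gripper_width: 0.0288
finger_force: 60.4
clock: 21.18
eef_pos: [0.391, 0.3487, 0.1198]
tool_rot: [0.734, 0.679, -0.0, -0.0]
wrist_force: [-0.2, -0.7, -2.5]
gripper_width: 0.0286
finger_force: 60.4
```

```bash
python3 -m crank '[{"dx":0,"dy":0,"dz":0.002,"ax":0,"ay":0,"az":0},{"dx":0,"dy":0,"dz":0.004,"ax":0,"ay":0,"az":0},{"dx":0,"dy":0,"dz":0.004,"ax":0,"ay":0,"az":0}]' 0; python3 -m crank '[{"dx":0,"dy":0,"dz":0.002,"ax":0,"ay":0,"az":0},{"dx":0,"dy":0,"dz":0.004,"ax":0,"ay":0,"az":0},{"dx":0,"dy":0,"dz":0.004,"ax":0,"ay":0,"az":0}]' 0
```

```text
clock: 21.55
eef_pos: [0.391, 0.3489, 0.119]
tool_rot: [0.734, 0.679, 0.0, 0.0]
wrist_force: [-0.8, -0.2, 3.4]
gripper_width: 0.0289
finger_force: 61.1
clock: 21.92
eef_pos: [0.391, 0.3491, 0.1189]
tool_rot: [0.734, 0.679, 0.001, 0.0]
wrist_force: [-3.5, -3.4, 20.3]
gripper_width: 0.0286
finger_force: 63.2
```

It has made contact at 20 N. I'll back off about 1 mm, then release and retreat straight up.

```bash
python3 -m crank '[{"dx":0,"dy":0,"dz":-0.004,"ax":0,"ay":0,"az":0},{"dx":0,"dy":0,"dz":-0.004,"ax":0,"ay":0,"az":0}]' 0; python3 -m crank '[{"dx":0,"dy":0,"dz":0,"ax":0,"ay":0,"az":0},{"dx":0,"dy":0,"dz":0,"ax":0,"ay":0,"az":0},{"dx":0,"dy":0,"dz":0,"ax":0,"ay":0,"az":0},{"dx":0,"dy":0,"dz":0,"ax":0,"ay":0,"az":0},{"dx":0,"dy":0,"dz":0,"ax":0,"ay":0,"az":0},{"dx":0,"dy":0,"dz":0,"ax":0,"ay":0,"az":0},{"dx":0,"dy":0,"dz":0,"ax":0,"ay":0,"az":0},{"dx":0,"dy":0,"dz":0,"ax":0,"ay":0,"az":0}]' 0.9
```

```text
clock: 22.18
eef_pos: [0.3911, 0.3489, 0.119]
tool_rot: [0.734, 0.679, 0.0, -0.0]
wrist_force: [-1.1, -0.5, 7.3]
gripper_width: 0.0286
finger_force: 61.1
clock: 23.18
eef_pos: [0.391, 0.3487, 0.1187]
tool_rot: [0.734, 0.679, 0.0, -0.0]
wrist_force: [0.5, 0.3, 0.7]
gripper_width: 0.0772
finger_force: 0.0
```

```bash
python3 -m crank '[{"dx":0,"dy":0,"dz":-0.05,"ax":0,"ay":0,"az":0},{"dx":0,"dy":0,"dz":-0.12,"ax":0,"ay":0,"az":0},{"dx":0,"dy":0,"dz":-0.25,"ax":0,"ay":0,"az":0},{"dx":0,"dy":0,"dz":-0.4,"ax":0,"ay":0,"az":0},{"dx":0,"dy":0,"dz":-0.5,"ax":0,"ay":0,"az":0},{"dx":-0.2,"dy":0,"dz":-0.5,"ax":0,"ay":0,"az":0},{"dx":-0.4,"dy":0,"dz":-0.5,"ax":0,"ay":0,"az":0},{"dx":-0.6,"dy":0,"dz":-0.5,"ax":0,"ay":0,"az":0},{"dx":-0.6,"dy":0,"dz":-0.5,"ax":0,"ay":0,"az":0},{"dx":-0.6,"dy":0,"dz":-0.5,"ax":0,"ay":0,"az":0}]' 0.9
python3 - <<'E'
from h import *
d=imaging.read_camera("side");cv2.imwrite("pics/g7.png",cv2.resize(d["frame"][90:250,120:380,::-1],None,fx=3,fy=3,interpolation=cv2.INTER_CUBIC))
E
```

```text
clock: 24.42
eef_pos: [0.3774, 0.1696, 0.2696]
tool_rot: [0.734, 0.679, 0.001, 0.0]
wrist_force: [1.0, -0.2, -0.2]
gripper_width: 0.0764
finger_force: 0.0
```

View pics/g7.png

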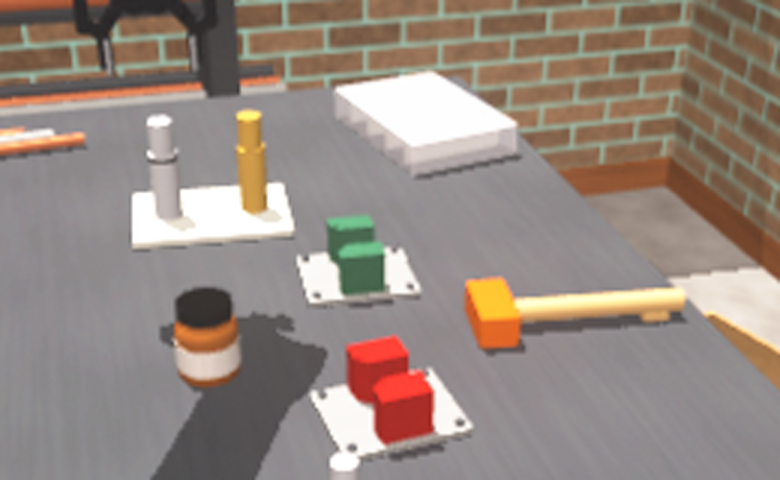

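The aluminium pin stands upright on the free half of the board, foot at about (176,161) in side. The brass pin, jar and mallet have not moved, and the arm is clear.

```bash
python3 -c "
from plant import r
print(r.close_job())"
```

```text
the job is handed in; nothing more can be done
None
```

I pushed the pin through the green gauge, the red gauge's jaws stopped it at about x = -25 mm and I drew it back out; it now stands upright on the free half of the board, nothing else visibly moved, and the job is handed in at about 24.5 s.

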